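# Charge the gudgeon-pin magazine and feed the first pin

## Robot

A 6-joint arm with a two-finger parallel gripper is mounted at the origin on a cart in front of the work surface, level with it; the furniture and walls round the work are solid. World frame = base frame: x ahead of the robot, y to its left, z up, the work surface at z = 0. Lengths are in m, angles in rad, forces in N, time in s.
With the tool pointing down it reaches from about 0.3 to 0.775 m from the base axis. Payload 14.6 kg.
Tool frame: the origin (TCP) lies at the very end of the fingers, on their centre line; the grasp point (between the pads) lies 19 mm behind it; z points along the fingers, y is the line along which they close (so a half turn about z gives the same grasp; the last joint's range is limited). The gripper opens to 94 mm and grips with 3 to 60 N. Pads are 16 mm wide; open, the fingers measure 119 mm over their backs; the gripper's body (75 mm by 177 mm) begins 78 mm behind the grasp point.
Start: joints at [-1.209, 0.3, 1.521, -0, 1.321, -0.067], TCP at [0.229, -0.5, 0.205] pointing down, gripper open.
Joint ranges: [-3.03, 3.03], [-0.79, 2.21], [0.23, 2.52], [-1.04, 4.18], [0, 3.07], [-2.55, 2.55]. Speed limits (rad/s): [2.22, 2.22, 2.57, 3.14, 3.14, 3.14].

## Interface

Orientations are given as [roll, pitch, yaw] about the fixed x, y, z axes, in that order (R = Rz(yaw) Ry(pitch) Rx(roll)).
In Python, from station import ctrl gives the robot as it stands.
- The arm moves only by the shell command python3 -m pendant 'ROWS' [OPENING] [FORCE]. ROWS is JSON, a list of rows, each a list of 2 entries, a list of its own where there are three numbers: the shift along the world's x, y, z in cm, then the turn about the world's z in rad. A call has 1 to 20 rows; each row shifts and turns the commanded pose from where the row before left it; what a row does not reach is not made up. A row lasts 1/12 s, in which the tool goes at most 41.7 mm and 7.16 degrees, less where a joint would pass 70% of its speed; a pose out of reach is approached as far as the arm can. A call is refused whole if a number of a shift passes 4.17 or a number of a turn 0.125, either way. A call with a gripper value outside its range is refused whole. OPENING is the opening, from 0 (shut) to 1 (fully open), set as the call begins (- or left out, the last holds). The fingers move at their own pace and stop on an object; FORCE is the grip in N (left out, the last holds). Time passes only in rows, so rows that do not move let the fingers close. It gives the time, the measured TCP pose, the force, the opening and the grip force at its end, in the units of the state.
- ctrl.get_obs(): the state, without advancing time (a new reading comes with each control period).
- ctrl.camera(name): name is "side" or "top" or "wrist"; returns a dict with "color" (420x560x3 uint8, red, green, blue), "intrinsics" (3x3 intrinsics, pixels), "camera_from_world" (4x4, takes a point from world to camera coordinates). Camera axes: x right, y down, z forward; pixel columns grow to the right and rows downward; lengths in m; the calibration is good to about 2 mm. The wrist camera is an equidistant fisheye: a pixel r from the principal point sees the ray r / f radians off the axis. A picture is of the moment at which its call begins. There is no depth.
- ctrl.hand_in(): hands the job in; it is judged then, once.
The state is a dict: "time_s": time; "qpos": joint angles; "joint_vel": joint speeds; "tau": joint torques, N m; "ee_pos": TCP position; "eef_rot": TCP orientation; "force": force on the tool from outside, world axes, zero at the start; "moment": the same for the moment, N m; "grip_width": finger opening in m; "grip_force": force on a finger pad.
Only numpy, scipy, OpenCV 4.12 (cv2) and the standard library are available. Lean on these libraries where they do the work, as an engineer would, in place of code of your own. Each camera call takes 0.05 s, during which the arm holds its last target. There are 200 camera calls.

## Task

Push the magazine's feed slide fully home, then charge the magazine with the two long gudgeon pins, one at a time: lift the pin out of the wooden rack by its two ends, lay it in the V-rest and let go, take it again round its middle and release it inside the hopper, between the tall cheeks and in line with the well. When both lie level in the magazine, draw the slide out by its knob to its stop, so that it brings the lower pin to the front and the other stays in the well. The short pin stays in the rack and the other things on the bench stay where they are.

Things in the scene. Friction and masses are not known exactly. Their poses are not given: they have to be found in the camera images.
- pin_a_center (a point): Centre of a long gudgeon pin: a hollow steel cylinder 20 mm in diameter and 58 mm long (about 90 g), lying in a slot of the rack at the start. The point's y axis runs along the pin; either end may be taken as +y; the two long pins are alike.
- pin_b_center (a point): Centre of a long gudgeon pin: a hollow steel cylinder 20 mm in diameter and 58 mm long (about 90 g), lying in a slot of the rack at the start. The point's y axis runs along the pin; either end may be taken as +y; the two long pins are alike.
- pin_short_center (a point): Centre of the short gudgeon pin, 20 mm in diameter but only 42 mm long, lying in another slot of the rack; it belongs to another engine and stays there. y axis along the pin.
- comb: Wooden comb rack fixed to the bench, 106 (x) x 38 (y) x 34 mm; origin under its centre, z up. Three open slots along its y, 22 mm wide, at x = -28, 0, 28 mm, floor 16 mm high: a pin's centre lies 26 mm up, and the dividers leave no room for fingers beside it. A long pin stands out 10 mm at either end; its end faces are free. The pins lie in any order.
- v_rest: Dark steel V-rest fixed to the bench: base 50 (x) x 56 (y) x 8 mm, origin under its centre, z up; on it two 90-degree V heads, 6 mm thick, at y = -21 and 21 mm; the tips of the Vs are 43 mm high, 22 mm to either side. A pin lies in it along y, ends 5 mm past the heads; between the heads are 36 mm for fingers that grasp the pin round its middle.
- v_seat (a point): Where the centre of a pin comes when it lies in the V-rest, 37 mm above the bench; axes as the V-rest.
- magazine: Grey gravity magazine fixed to the bench, base 150 (x) x 104 (y) mm; origin at the centre of its underside, under the well; z up, -x is its front, to the robot's left. Pins lie in it along its y. Above the feed slide (top 33.5 mm high) is the well, 24 mm wide in x, 64 mm long in y, from 36 to 62 mm high, with a sight slot in front; above that the hopper. Guide faces are oiled steel.
- hopper_mouth (a point): Centre of the hopper's mouth, 108 mm above the bench; axes as the magazine. Two 45-degree slopes widen from the well to +-56 mm in x at this height; two end cheeks flare from 64 mm apart in y at the well to 98 mm at their tops, 134 mm high, 112 mm long in x. A pin released level along y here, centre 0 to 25 mm above this point and within 4 mm of it in y, drops into the well.
- well (a point): Centre of a pin that lies in the well on top of the slide (43.5 mm above the bench); axes as the magazine.
- pocket (a point): Centre of a pin that lies in the pocket of the feed slide (24 mm above the bench); moves with the slide; straight under the well when the slide is home.
- feed_slide (a joint): Feed slide: 0 = fully home (pocket under the well), grows as it is drawn out to the front (-x of the magazine) to its stop at 0.056 m. It starts partly out. It moves stiffly (friction about 2.5 N) and stays where it is left.
- slide_knob (a point): Centre of the slide's black upright knob, 25 mm in diameter, 28 mm tall (70 to 98 mm above the bench), on a 10 mm stem; 95 mm in front (-x) of the pocket, 35 mm in front of the hopper rim when the slide is home; moves with the slide. It can be pinched from above across y and pushed or pulled along x.
- lamp_carton: Upright carton 46 x 46 x 85 mm standing to the right of the magazine; a bystander. Origin at the centre of its underside.
- tin: Lidded tin 68 mm wide, 44 mm high, at the left; a bystander. Origin at the centre of its underside.
- bearing: Ball bearing 62 mm wide, 16 mm high, lying flat near the front edge; a bystander. Origin at the centre of its underside.
There are look-alikes about, which are no part of the job. Leave any purple look-alike of the part that bears pin_a_center alone.

How it is judged:
By the outcome, as a careful person would: the job done as asked, in the order asked, and still so for the second after the job is handed in, with the robot touching nothing.
It also fails if it takes over 72 s, if anything falls off the work surface, if the arm or the gripper's body presses on something with over 40 N, if the wrist force passes 120 N, or if a joint passes its speed limit or range.

## Working session

There is one attempt and no reset: what is moved stays moved. The work goes in short steps, Python scripts to look and compute and a shell command to move; the robot and the scene stay as the last step left them, time stands still between calls to the robot, and variables do not carry over. Pictures are saved under pics/ and viewed, at most 10 in all, crops included, and the job is handed in when it is done.

```bash
mkdir -p pics; ls; cat > h.py <<'E'
import numpy as np, cv2
from station import ctrl
def snap(name,fn):
    c=ctrl.camera(name); np.savez('pics/'+fn+'.npz',**c); cv2.imwrite('pics/'+fn+'.png',c['color'][...,::-1]); return c
def load(fn): return dict(np.load('pics/'+fn+'.npz'))
def ray(c,u,v,fish=False):
    K=c['intrinsics'];x=(u-K[0,2])/K[0,0];y=(v-K[1,2])/K[1,1]
    if fish:
        r=np.hypot(x,y);d=np.array([x/r*np.sin(r),y/r*np.sin(r),np.cos(r)]) if r>1e-9 else np.array([0,0,1.])
    else: d=np.array([x,y,1.])
    T=c['camera_from_world'];R=T[:3,:3];return -R.T@T[:3,3],R.T@d
def onz(c,u,v,z,fish=False):
    o,d=ray(c,u,v,fish);return o+d*(z-o[2])/d[2]
def proj(c,p):
    T=c['camera_from_world'];q=T[:3,:3]@np.array(p)+T[:3,3];q=c['intrinsics']@q;return q[:2]/q[2]
E
python3 - <<'E'
from h import *
for n in ('top','side'):
    c=snap(n,n+'0');T=c['camera_from_world'];print(n,c['intrinsics'].round(1).tolist(),(-T[:3,:3].T@T[:3,3]).round(3),T[2,:3].round(3))
o=ctrl.get_obs();print({k:np.round(v,3).tolist() for k,v in o.items()})
E
```

```text
pics
top [[495.6, 0.0, 280.1], [0.0, 495.6, 223.9], [0.0, 0.0, 1.0]] [0.238 0.221 1.318] [ 0.182 -0.006 -0.983]
side [[441.1, 0.0, 271.6], [0.0, 441.1, 210.0], [0.0, 0.0, 1.0]] [0.186 1.099 0.848] [ 0.246 -0.743 -0.623]
{'time_s': 0.1, 'qpos': [-1.209, 0.3, 1.521, -0.0, 1.321, -0.067], 'joint_vel': [-0.002, 0.0, -0.0, -0.0, -0.0, -0.0], 'tau': [0.001, -53.265, -35.329, 0.071, 0.024, -0.0], 'ee_pos': [0.229, -0.5, 0.205], 'eef_rot': [-3.141, -0.0, 0.429], 'force': [0.588, 0.14, -0.773], 'moment': [0.015, -0.059, 0.094], 'grip_force': 0.0, 'grip_width': 0.094}
```

View pics/top0.png

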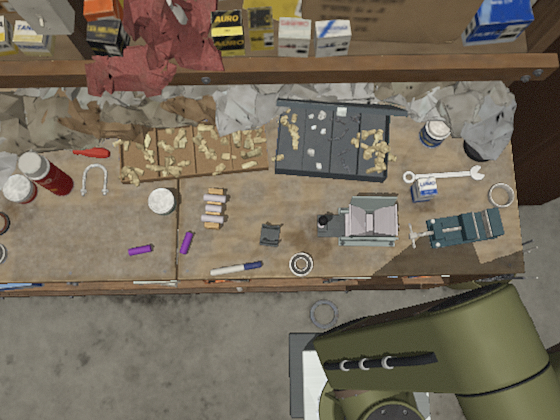

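View pics/side0.png

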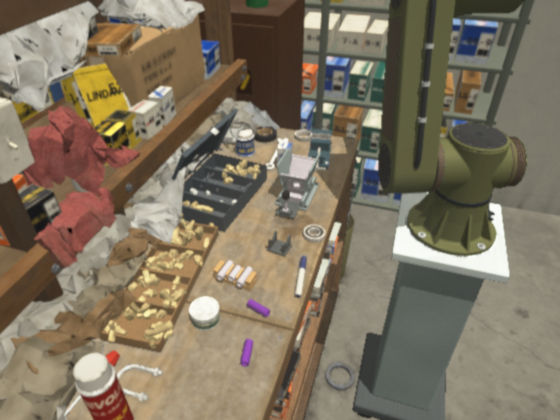

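```bash
python3 - <<'E'
from h import *
c=load('top0')['color'][...,::-1]
a=cv2.resize(c[180:250,180:290],None,fx=5.2,fy=5.2,interpolation=cv2.INTER_CUBIC)[:300,:400]
a=cv2.resize(c[180:255,185:285],(400,300),interpolation=cv2.INTER_CUBIC)
b=cv2.resize(c[180:255,310:410],(400,300),interpolation=cv2.INTER_CUBIC)
s=load('side0')['color'][...,::-1]
d=cv2.resize(s[225:300,200:300],(400,300),interpolation=cv2.INTER_CUBIC)
e=cv2.resize(s[145:220,250:350],(400,300),interpolation=cv2.INTER_CUBIC)
cv2.imwrite('pics/crop1.png',np.vstack([np.hstack([a,b]),np.hstack([d,e])]))
E
```

```text
(no output)
```

View pics/crop1.png

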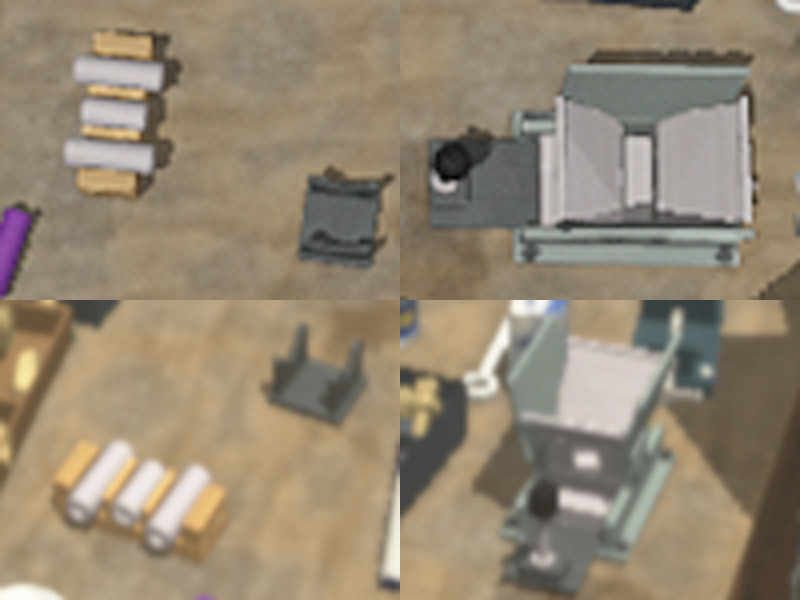

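```bash
python3 - <<'E'
from h import *
c=load('top0')
def P(n,x,y,ox,oy,z): 
    p=onz(c,ox+x/4-.5,oy+y/4-.5,z);print(n,p.round(4))
P('pinfar',120,72,185,180,.034);P('pinshort',113,113,185,180,.034);P('pinnear',110,154,185,180,.034)
P('far l',77,69,185,180,.03);P('far r',163,75,185,180,.03);P('near l',67,152,185,180,.03);P('near r',153,157,185,180,.03)
for n,x,y in (('v fl',312,183),('v fr',380,185),('v nl',305,252),('v nr',375,255)):P(n,x,y,185,180,.043)
P('knob',453-400,160,310,180,.098)
P('well',638-400,168,310,180,.036)
for n,x,y in (('cheek nl',517,232),('cheek nr',753,232),('cheek fl',573,68),('cheek fr',748,68)):P(n,x-400,y,310,180,.134)
for n,x,y in (('rim l f',556,97),('rim l n',540,222),('rim r f',745,95),('rim r n',748,222)):P(n,x-400,y,310,180,.108)
for n,x,y in (('base nl',520,262),('base nr',738,262)):P(n,x-400,y,310,180,.01)
E
```

```text
pinfar [0.5508 0.3858 0.034 ]
pinshort [0.523  0.3902 0.034 ]
pinnear [0.4953 0.3921 0.034 ]
far l [0.5543 0.415  0.03  ]
far r [0.5492 0.3576 0.03  ]
near l [0.498  0.4211 0.03  ]
near r [0.4936 0.3641 0.03  ]
v fl [0.4718 0.2588 0.043 ]
v fr [0.4696 0.2144 0.043 ]
v nl [0.4263 0.2639 0.043 ]
v nr [0.4235 0.2185 0.043 ]
knob [0.4736 0.1059 0.098 ]
well [ 0.4779 -0.0216  0.036 ]
cheek nl [0.4216 0.0721 0.134 ]
cheek nr [ 0.419  -0.0706  0.134 ]
cheek fl [0.5228 0.0336 0.134 ]
cheek fr [ 0.5208 -0.0739  0.134 ]
rim l f [0.5106 0.041  0.108 ]
rim l n [0.4316 0.0544 0.108 ]
rim r f [ 0.5097 -0.0774  0.108 ]
rim r n [ 0.4292 -0.0743  0.108 ]
base nl [0.4206 0.0554 0.01  ]
base nr [ 0.4179 -0.0899  0.01  ]
```

```bash
python3 -m pendant '[[[1.35,3.33,0.5],0.124],[[1.35,3.33,0.5],0.124],[[1.35,3.33,0.5],0.124],[[1.35,3.33,0.5],0.124],[[1.35,3.33,0.5],0.124],[[1.35,3.33,0.5],0.124],[[1.35,3.33,0.5],0.124],[[1.35,3.33,0.5],0.124],[[1.35,3.33,0.5],0.124],[[1.35,3.33,0.5],0],[[1.35,3.33,0],0],[[1.35,3.33,0],0],[[1.35,3.33,0],0],[[1.35,3.33,0],0],[[1.35,3.33,0],0],[[1.35,3.33,0],0],[[1.35,3.33,0],0],[[1.35,3.33,0],0],[[0,0,0],0],[[0,0,0],0]]' 1 20
python3 - <<'E'
from h import *
c=snap('wrist','w1');T=c['camera_from_world'];print(c['intrinsics'].round(1).tolist(),(-T[:3,:3].T@T[:3,3]).round(3),T[:3,:3].round(3).tolist())
E
```

```text
time_s: 1.77
ee_pos: [0.4716, 0.1003, 0.2548]
eef_rot: [-3.14, 0.0, 1.548]
force: [0.1, -0.2, -0.1]
grip_width: 0.0944
grip_force: 0.0
[[325.2, 0.0, 278.7], [0.0, 325.2, 212.2], [0.0, 0.0, 1.0]] [0.473 0.179 0.435] [[1.0, -0.022, -0.002], [-0.021, -0.963, 0.27], [-0.008, -0.27, -0.963]]
```

View pics/w1.png

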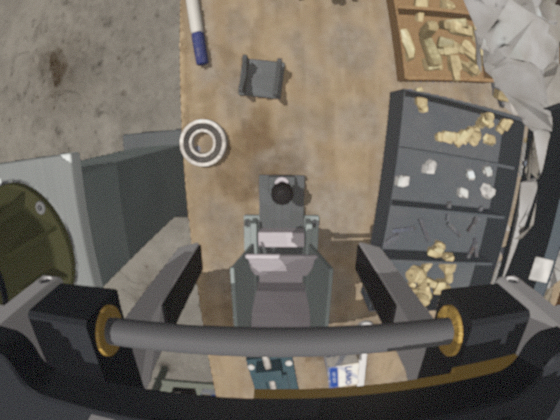

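```bash
python3 - <<'E'
from h import *
c=load('w1');im=c['color']
g=im.astype(int).sum(2)
m=np.zeros(g.shape,np.uint8);m[180:206,268:298]=(g[180:206,268:298]<110)
n,l,s,ct=cv2.connectedComponentsWithStats(m);i=1+s[1:,4].argmax();print(s[i],ct[i]);print('knob',onz(c,*ct[i],.092,True).round(4))
for n,u,v,z in (('slide fl',260,175,.0335),('slide fr',304,177,.0335),('bridge l',259,233,.06),('bridge r',303,233,.06),('rim l',246,256,.108),('rim r',317,256,.108),('ck l',236,266,.134),('ck r',325,266,.134),('fl',244,216,.01),('fr',320,216,.01)):
    print(n,onz(c,u,v,z,True).round(4))
a=cv2.resize(im[55:110,230:295,::-1],(650,550),interpolation=cv2.INTER_CUBIC);b=cv2.resize(im[170:300,220:340,::-1],None,fx=4.2,fy=4.2,interpolation=cv2.INTER_CUBIC)
cv2.imwrite('pics/crop2.png',cv2.hconcat([cv2.resize(a,(295,250)),b[:600,:504]]) if 0 else np.hstack([np.vstack([cv2.resize(a,(295,250)),np.zeros((296,295,3),np.uint8)]),b]))
E
```

```text
[280 183   4   3   5] [281.4 183.8]
knob [0.474  0.1142 0.092 ]
slide fl [0.4476 0.115  0.0335]
slide fr [0.5026 0.1113 0.0335]
bridge l [0.4454 0.0478 0.06  ]
bridge r [0.4992 0.0466 0.06  ]
rim l [0.4336 0.0381 0.108 ]
rim r [0.5114 0.0363 0.108 ]
ck l [0.4257 0.0382 0.134 ]
ck r [0.5168 0.0362 0.134 ]
fl [0.4222 0.0554 0.01  ]
fr [0.5261 0.0531 0.01  ]
```

View pics/crop2.png

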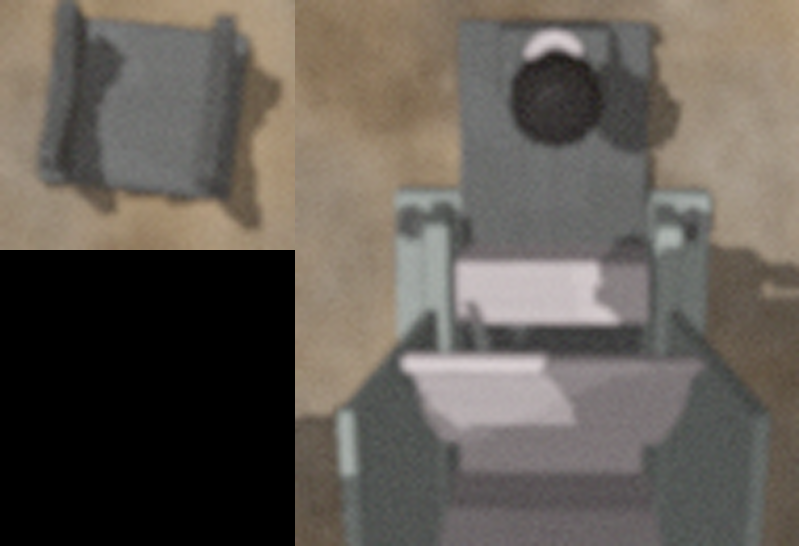

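```bash
python3 - <<'E'
from h import *
c=load('w1')
for z in(.098,.09):print('knob',onz(c,282.1,193.3,z,True).round(4))
for n,x,y in (('near hi',70,3),('near lo',45,180),('far hi',228,18),('far lo',213,195)):
    print(n,onz(c,230+x/4.538-.4,55+y/4.538-.4,.043,True).round(4))
E
```

```text
knob [0.4745 0.1051 0.098 ]
knob [0.4745 0.1033 0.09  ]
near hi [0.4343 0.2636 0.043 ]
near lo [0.4266 0.2156 0.043 ]
far hi [0.4756 0.2578 0.043 ]
far lo [0.4706 0.2099 0.043 ]
```

```bash
python3 -m pendant '[[[0.3,0.45,-3.8],0],[[0,0,-3.8],0],[[0,0,-3.8],0],[[0,0,-3.8],0],[[0,0,-3.7],0],[[0,0,0],0]]' 1 20 
python3 -m pendant '[[[0,0,0],0],[[0,0,0],0],[[0,0,0],0],[[0,0,0],0],[[0,0,0],0],[[0,0,0],0]]' 0 25
python3 -m pendant '[[[0,-0.5,0],0],[[0,-0.5,0],0],[[0,-0.5,0],0],[[0,-0.5,0],0],[[0,0,0],0]]'
```

```text
time_s: 2.32
ee_pos: [0.4711, 0.1019, 0.0609]
eef_rot: [-3.132, 0.002, 1.543]
force: [-1.7, 0.5, -2.1]
grip_width: 0.0945
grip_force: 0.0
time_s: 2.82
ee_pos: [0.475, 0.1037, 0.0673]
eef_rot: [3.14, -0.0, 1.545]
force: [0.8, 0.7, -0.0]
grip_width: 0.0572
grip_force: 0.0
time_s: 3.23
ee_pos: [0.4747, 0.0827, 0.0664]
eef_rot: [-3.141, 0.0, 1.544]
force: [0.1, 1.2, -0.7]
grip_width: 0.0243
grip_force: 0.0
```

```bash
python3 -m pendant '[[[0,0,0],0],[[0,0,0],0],[[0,0,0],0]]'
python3 - <<'E'
from h import *
snap('wrist','w2');snap('side','s2')
a=load('w2')['color'][...,::-1];b=load('s2')['color'][...,::-1]
cv2.imwrite('pics/c3.png',np.hstack([a[100:400,100:500],cv2.resize(b[145:220,250:350],(400,300),interpolation=cv2.INTER_CUBIC)]))
E
```

```text
time_s: 3.48
ee_pos: [0.4744, 0.0836, 0.0663]
eef_rot: [-3.141, 0.0, 1.545]
force: [-0.5, -2.9, -0.9]
grip_width: 0.0039
grip_force: 1.4
```

View pics/c3.png

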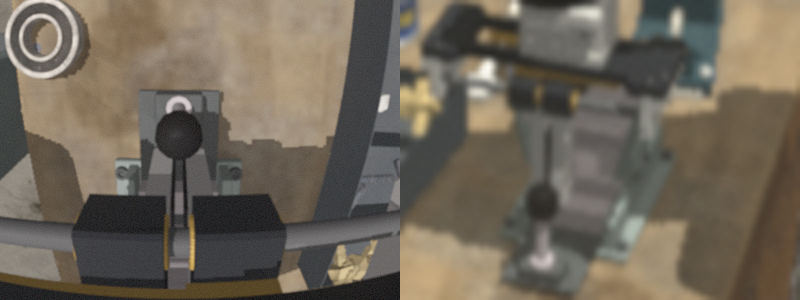

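```bash
python3 - <<'E'
from h import *
c=load('w2');print(onz(c,278.5,233.5,.093,True).round(4))
E
python3 -m pendant '[[[0,0,0],0],[[0,0,0],0],[[0,0,0],0],[[0,0,0],0],[[0,0,0],0],[[0,0,0],0],[[0,0.8,0],0],[[0,1.1,0],0]]' 0.5 25
python3 -m pendant '[[[0,0,0],0],[[0,0,0],0],[[0,0,0],0],[[0,0,0],0],[[0,0,0],0]]' 0 25
```

```text
[0.4744 0.1079 0.093 ]
time_s: 4.25
ee_pos: [0.4747, 0.103, 0.0665]
eef_rot: [3.141, -0.0, 1.544]
force: [0.5, 0.2, -0.4]
grip_width: 0.0466
grip_force: 0.0
time_s: 4.67
ee_pos: [0.4748, 0.1027, 0.0664]
eef_rot: [3.141, -0.0, 1.545]
force: [2.0, 2.0, -1.6]
grip_width: 0.0238
grip_force: 25.0
```

```bash
python3 -m pendant '[[[0,-0.5,0],0],[[0,-0.5,0],0],[[0,-0.5,0],0],[[-0.05,-0.5,0],0],[[0,-0.5,0],0],[[0,-0.4,0],0],[[0,0,0],0]]'
python3 -m pendant '[[[0,-0.2,0],0],[[0,-0.2,0],0],[[0,0,0],0]]'
```

```text
time_s: 5.25
ee_pos: [0.4739, 0.0728, 0.0664]
eef_rot: [-3.141, 0.0, 1.544]
force: [-2.2, -3.1, 1.4]
grip_width: 0.0243
grip_force: 25.0
time_s: 5.5
ee_pos: [0.474, 0.0722, 0.0665]
eef_rot: [-3.141, -0.005, 1.544]
force: [-3.1, 27.1, 0.2]
grip_width: 0.0235
grip_force: 25.0
```

```bash
python3 -m pendant '[[[0,0.2,0],0],[[0,0.1,0],0],[[0,0,0],0],[[0,0,4],0],[[0,0,4],0],[[0.4,2.6,3],0.124],[[0.4,2.6,3],0.124],[[0.4,2.6,1],0.124],[[0.4,2.6,0],0.124],[[0.4,2.6,0],0.124],[[0.4,2.6,0],0.124],[[0.4,2.6,0],0.124],[[0.4,2.6,0],0.124],[[0.4,2.6,0],0.124],[[0.4,2.6,0],0.124],[[0.4,2.6,0],0.124],[[0.4,2.6,0],0.124],[[0,0,0],0],[[0,0,0],0]]' 1 25
python3 - <<'E'
from h import *
c=snap('wrist','w4');s=snap('side','s4')
a=c['color'][...,::-1];b=s['color'][...,::-1]
cv2.imwrite('pics/c4.png',np.vstack([cv2.resize(a[60:360,80:480],(720,540))]))
E
```

```text
time_s: 7.08
ee_pos: [0.5221, 0.3851, 0.2157]
eef_rot: [-3.141, -0.0, 3.033]
force: [-0.3, 0.3, 0.0]
grip_width: 0.094
grip_force: 0.0
```

View pics/c4.png

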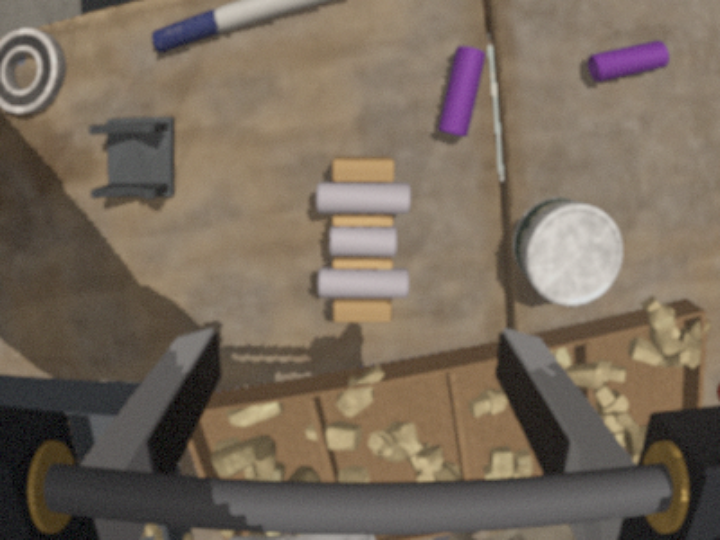

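```bash
cat >> h.py <<'E'
def pins(c,roi,zt=.036,thr=150,amin=150):
    x0,y0,x1,y1=roi;im=c['color'][y0:y1,x0:x1].astype(int)
    m=((im.min(2)>thr)&(im.max(2)-im.min(2)<30)).astype(np.uint8)
    out=[]
    for k in cv2.findContours(m,cv2.RETR_EXTERNAL,cv2.CHAIN_APPROX_NONE)[0]:
        if cv2.contourArea(k)<amin: continue
        (u,v),(w,h),a=cv2.minAreaRect(k)
        b=cv2.boxPoints(((u+x0,v+y0),(w,h),a))
        e=sorted([(b[i]+b[(i+1)%4])/2 for i in range(4)],key=lambda q:-np.hypot(*(q-[u+x0,v+y0])))[:2]
        p,q=[onz(c,*t,zt,True) for t in e];d=p-q;ang=np.arctan2(d[1],d[0])%np.pi
        o,_=ray(c,u+x0,v+y0,True)
        out.append(((p+q)/2,np.linalg.norm(d),ang));print('pin px',np.round([u+x0,v+y0],1),'c',((p+q)/2).round(4),'L',np.linalg.norm(d).round(4),'ang',ang.round(3))
    return out
E
python3 - <<'E'
from h import *
c=load('w4');pins(c,(240,140,330,250),.034)
for n,u,v in (('v1',90,129),('v2',168,127),('v3',93,192),('v4',170,186)):print(n,onz(c,80+u/1.8,60+v/1.8,.043,True).round(4))
# rack wood ends
im=c['color'].astype(int);m=((im[...,0]-im[...,2]>70)&(im[...,0]>180)).astype(np.uint8);M=np.zeros_like(m);M[140:250,240:330]=m[140:250,240:330]
n,l,s,ct=cv2.connectedComponentsWithStats(M)
for i in range(1,n):
    if s[i,4]>60:print('wood',s[i],onz(c,*ct[i],.034,True).round(4))
E
```

```text
pin px [281.5 216.7] c [0.5497 0.3852 0.034 ] L 0.0571 ang 1.436
pin px [281.5 193.5] c [0.5223 0.388  0.034 ] L 0.0399 ang 1.464
pin px [282. 169.] c [0.4943 0.3916 0.034 ] L 0.0561 ang 1.464
v1 [0.4272 0.2226 0.043 ]
v2 [0.4352 0.2764 0.043 ]
v3 [0.468  0.2176 0.043 ]
v4 [0.472  0.2721 0.043 ]
wood [266 149  32  11 288] [0.4777 0.3935 0.034 ]
wood [265 181  33   4 127] [0.5096 0.389  0.034 ]
wood [266 205  32   4 125] [0.5375 0.3862 0.034 ]
wood [266 229  30   9 203] [0.5686 0.3831 0.034 ]
```

```bash
python3 -m pendant '[[[1,0,-3],0],[[1,0,-3.5],0],[[0.8,0,-3.5],0],[[0,0,-3.5],0],[[0,0,-2.7],0],[[0,0,-1.8],0],[[0,0,-1.2],0],[[0,0,-0.8],0],[[0,0,-0.5],0],[[0,0,-0.3],0],[[0,0,0],0]]' 1 30
python3 -m pendant '[[[0,0,0],0],[[0,0,0],0],[[0,0,0],0],[[0,0,0],0],[[0,0,0],0],[[0,0,0],0],[[0,0,0],0]]' 0 30
```

```text
time_s: 8.1
ee_pos: [0.5505, 0.3847, 0.009]
eef_rot: [3.141, 0.001, 3.032]
force: [-0.1, -0.5, -0.1]
grip_width: 0.0937
grip_force: 0.0
time_s: 8.68
ee_pos: [0.5502, 0.3847, 0.0086]
eef_rot: [3.142, 0.0, 3.033]
force: [-1.2, 1.2, 1.4]
grip_width: 0.0579
grip_force: 30.0
```

```bash
python3 -m pendant '[[[0,0,1],0],[[0,0,2],0],[[0,0,3],0],[[0,0,3],0],[[-0.77,-1.69,3],-0.12],[[-0.77,-1.69,2],-0.12],[[-0.77,-1.69,0],-0.12],[[-0.77,-1.69,0],-0.12],[[-0.77,-1.69,0],-0.12],[[-0.77,-1.69,0],-0.12],[[-0.77,-1.69,0],-0.12],[[-0.77,-1.69,0],-0.12],[[-0.77,-1.69,0],-0.12],[[-0.77,-1.69,0],-0.12],[[-0.77,-1.69,0],-0.12],[[-0.77,-1.69,0],-0.12],[[-0.77,-1.69,0],-0.12],[[0,0,0],0],[[0,0,0],0]]'
python3 - <<'E'
from h import *
c=snap('wrist','w5');T=c['camera_from_world'];print((-T[:3,:3].T@T[:3,3]).round(3))
cv2.imwrite('pics/c5.png',np.vstack([cv2.resize(c['color'][0:300,130:430,::-1],(600,600),interpolation=cv2.INTER_CUBIC)]))
E
```

```text
time_s: 10.27
ee_pos: [0.4503, 0.1648, 0.1493]
eef_rot: [3.141, -0.001, 1.474]
force: [-0.0, -0.3, -0.7]
grip_width: 0.0576
grip_force: 30.0
[0.457 0.243 0.33 ]
```

View pics/c5.png

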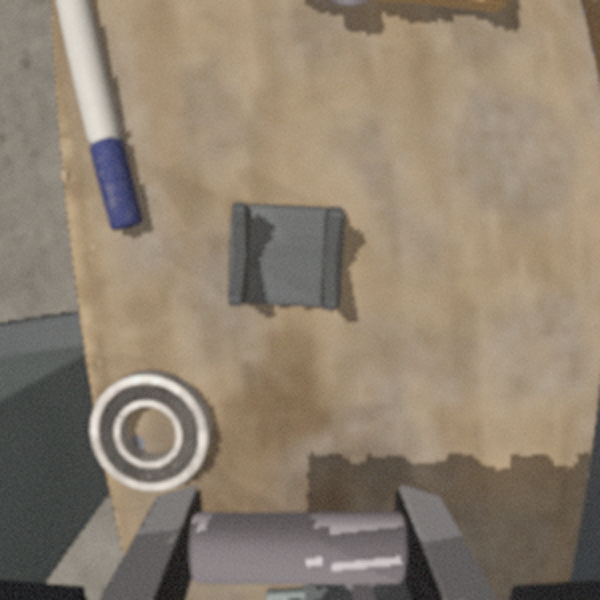

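```bash
python3 - <<'E'
from h import *
c=load('w5')
P=[onz(c,130+u/2-.25,v/2-.25,.043,True) for u,v in ((234,203),(229,304),(345,208),(338,308))]
for p in P:print(p.round(4))
print('mean',np.mean(P,0).round(4)); d=(P[2]+P[3]-P[0]-P[1])/2;print(d,np.arctan2(d[1],d[0]));e=(P[0]+P[2]-P[1]-P[3])/2;print(e,np.arctan2(-e[0],e[1]))
E
```

```text
[0.4316 0.2653 0.043 ]
[0.4247 0.221  0.043 ]
[0.4793 0.2583 0.043 ]
[0.4723 0.2145 0.043 ]
mean [0.452  0.2398 0.043 ]
[ 0.04770424 -0.00673882  0.        ] -0.14033388622906529
[0.00695807 0.04400697 0.        ] -0.15681463747980168
```

```bash
python3 -m pendant '[[[0.17,2.5,0],-0.05],[[0,3,0],0],[[0,2.02,-1.5],0],[[0,0,-3],0],[[0,0,-3],0],[[0,0,-2],0],[[0,0,-1.2],0],[[0,0,-0.8],0],[[0,0,-0.5],0],[[0,0,-0.4],0],[[0,0,-0.3],0],[[0,0,0],0],[[0,0,0],0]]'
```

```text
time_s: 11.4
ee_pos: [0.4521, 0.2404, 0.0219]
eef_rot: [3.141, -0.0, 1.423]
force: [0.5, -0.5, -0.6]
grip_width: 0.0579
grip_force: 30.0
```

```bash
python3 -m pendant '[[[0,0,-0.2],0],[[0,0,0],0]]'
python3 -m pendant '[[[0,0,0],0],[[0,0,0],0],[[0,0,1],0],[[0,0,2],0],[[0,0,2],0.121],[[0,0,1],0.121],[[0,0,1],0.121],[[0,0,0],0.121],[[0,0,0],0.121],[[0,0,0],0.121],[[0,0,0],0.121],[[0,0,0],0.121],[[0,0,0],0.121],[[0,0,0],0.121],[[0,0,0],0.121],[[0,0,0],0.121],[[0,0,0],0.12],[[0,0,0],0]]' 1
python3 - <<'E'
from h import *
c=snap('wrist','w6')
pins(c,(200,130,360,300),.044,140)
cv2.imwrite('pics/c6.png',c['color'][80:380,80:480,::-1])
E
```

```text
time_s: 11.57
ee_pos: [0.4525, 0.241, 0.0206]
eef_rot: [3.14, -0.002, 1.423]
force: [-0.7, 5.0, 4.2]
grip_width: 0.0575
grip_force: 30.0
time_s: 13.07
ee_pos: [0.4518, 0.2401, 0.0901]
eef_rot: [3.141, 0.0, 3.001]
force: [-0.7, 0.0, -0.2]
grip_width: 0.0937
grip_force: 0.0
pin px [278.5 229.5] c [0.4505 0.2401 0.044 ] L 0.0601 ang 3.001
```

View pics/c6.png

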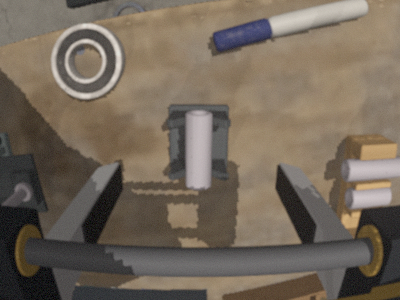

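```bash
python3 -m pendant '[[[-0.1,0,-1.5],0],[[0,0,-2],0],[[0,0,-1.5],0],[[0,0,-1],0],[[0,0,-0.6],0],[[0,0,-0.4],0],[[0,0,-0.2],0],[[0,0,0],0]]' 0.4 30
python3 -m pendant '[[[0,0,0],0],[[0,0,0],0],[[0,0,0],0],[[0,0,0],0],[[0,0,0],0]]' 0 30
```

```text
time_s: 13.78
ee_pos: [0.4509, 0.2403, 0.0176]
eef_rot: [3.141, 0.0, 2.994]
force: [0.6, -0.8, -0.2]
grip_width: 0.0439
grip_force: 0.0
time_s: 14.2
ee_pos: [0.4509, 0.2401, 0.0178]
eef_rot: [-3.142, 0.0, 2.995]
force: [-0.7, -3.1, 3.7]
grip_width: 0.0193
grip_force: 30.0
```

```bash
python3 -m pendant '[[[0,0,1],0],[[0,0,2],0],[[0,0,3],0],[[0,0,3.5],0],[[0,0,3.5],0],[[1,-2.6,3],0.063],[[1,-2.6,1.5],0.062],[[1,-2.6,0],0],[[1,-2.6,0],0],[[1,-2.6,0],0],[[1,-2.6,0],0],[[1,-2.6,0],0],[[1,-2.6,0],0],[[1,-2.6,0],0],[[1,-2.6,0],0],[[0,0,0],0],[[0,0,0],0]]'
python3 - <<'E'
from h import *
c=snap('wrist','w7');T=c['camera_from_world'];print((-T[:3,:3].T@T[:3,3]).round(3))
cv2.imwrite('pics/c7.png',cv2.resize(c['color'][40:340,130:430,::-1],(600,600),interpolation=cv2.INTER_CUBIC))
E
```

```text
time_s: 15.62
ee_pos: [0.5508, -0.0207, 0.1928]
eef_rot: [3.141, -0.0, 3.118]
force: [-0.4, 0.8, -1.0]
grip_width: 0.0193
grip_force: 30.0
[ 0.472 -0.019  0.373]
```

View pics/c7.png

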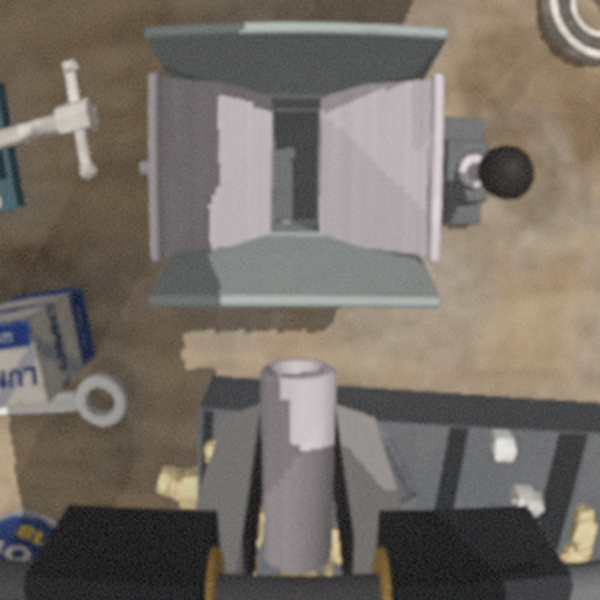

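```bash
python3 - <<'E'
from h import *
c=load('w7')
f=lambda u,v,z:onz(c,130+u/2-.25,40+v/2-.25,z,True)
A=[f(u,v,.134) for u,v in((148,31),(447,33),(149,304),(438,304))]
for p in A:print(p.round(4))
print('cheek mean',np.mean(A,0).round(4)); d=A[2]+A[3]-A[0]-A[1];print('ang',np.arctan2(d[1],d[0]))
B=[f(u,v,.108) for u,v in((154,75),(437,75),(154,258),(436,258))]
for p in B:print(p.round(4))
print('rim mean',np.mean(B,0).round(4))
W=[f(274,97,.062),f(320,97,.062),f(274,234,.062),f(319,234,.062)]
print('well',[p.round(4).tolist() for p in W],np.mean(W,0).round(4))
k=f(506,172,.098);print('knob',k.round(4))
# held pin end near camera: z of pin = .1928+.019
q=f(300,368,.2118);print('pin front end',q.round(4),'expect x',.5508-.029)
E
```

```text
[ 0.4175 -0.0727  0.134 ]
[0.4208 0.0371 0.134 ]
[ 0.521  -0.0768  0.134 ]
[0.5236 0.0334 0.134 ]
cheek mean [ 0.4707 -0.0198  0.134 ]
ang -0.03815143618802631
[ 0.4306 -0.0764  0.108 ]
[0.4334 0.0385 0.108 ]
[ 0.5068 -0.0796  0.108 ]
[0.5096 0.0378 0.108 ]
rim mean [ 0.4701 -0.0199  0.108 ]
well [[0.4375, -0.0293, 0.062], [0.438, -0.0077, 0.062], [0.5032, -0.031, 0.062], [0.5037, -0.0095, 0.062]] [ 0.4706 -0.0194  0.062 ]
knob [0.4731 0.071  0.098 ]
pin front end [ 0.5231 -0.0194  0.2118] expect x 0.5217999999999999
```

```bash
python3 -m pendant '[[[-2.5,0.05,0],0],[[-3,0,0],0],[[-1.8,0,-1],0],[[-0.8,0,-2],0],[[0,0,-2],0],[[0,0,-1.8],0],[[0,0,-1.3],0],[[0,0,-0.9],0],[[0,0,-0.6],0],[[0,0,-0.3],0],[[0,0,0],0],[[0,0,0],0]]'
```

```text
time_s: 16.67
ee_pos: [0.4701, -0.0192, 0.094]
eef_rot: [-3.142, 0.001, 3.12]
force: [0.9, -0.1, 0.0]
grip_width: 0.0191
grip_force: 30.0
```

```bash
python3 -m pendant '[[[0,0,0],0],[[0,0,0],0],[[0,0,0],0],[[0,0,0],0],[[0,0,0.5],0],[[0,0,2],0],[[0,0,3],0],[[0,0,3],0],[[0,0,1.5],0],[[2,0,0],0],[[3,0,0],0],[[3,0,0],0],[[0,0,0],0],[[0,0,0],0]]' 0.4
python3 - <<'E'
from h import *
c=snap('wrist','w8')
import sys
# project predicted pin ends; print mean colour along pin axis region
def fp(p):
    T=c['camera_from_world'];q=T[:3,:3]@np.array(p)+T[:3,3];r=np.hypot(q[0],q[1]);th=np.arctan2(r,q[2]);K=c['intrinsics'];return K[:2,2]+K[0,0]*th*q[:2]/r
for z in(.034,.0535):
    print(z,[fp((.4705+s*.029,-.0197-s*.0009,z)).round(1).tolist() for s in(-1,0,1)])
im=c['color'];old=load('w7')['color']
u,v=fp((.4705,-.0197,.034)).round().astype(int)
for name,i in(('old',old),('new',im)):
    print(name);print(i[v-40:v+41:8,u-16:u+17:4].mean(2).astype(int))
E
```

```text
time_s: 17.83
ee_pos: [0.5501, -0.0193, 0.193]
eef_rot: [3.142, -0.001, 3.12]
force: [-0.8, -0.8, 0.0]
grip_width: 0.0373
grip_force: 0.0
0.034 [[277.0, 95.5], [276.7, 123.3], [276.5, 151.0]]
0.0535 [[276.9, 93.8], [276.6, 123.2], [276.3, 152.6]]
old
[[ 83  83  87  86  81  85  81  84  84]
 [108 100  73  73  68  77  76  89 139]
 [182 170  66  73  72  69  69 114 173]
 [182 170  70  72  70  72  66 110 171]
 [183 165 107 114  90  70  67 119 170]
 [181 164 112 111  69  71  69 121 169]
 [185 161 113 113  75  65  74 128 170]
 [183 150 109 114  77  67  70 143 172]
 [180 149 113 112  71  73  71 137 170]
 [182 152 132 129 128 134 127 138 172]
 [135 135 129 133 131 132 132 131 133]]
new
[[ 84  88  83  84  82  88  82  85  85]
 [106  80  72  79  78  80  71 116 142]
 [186 129 121 125 125 114  81 151 182]
 [183 126 123 144 150 118  75 147 167]
 [182 146 164 193 208 109  83 158 170]
 [181 137 162 194 206 121  89 170 170]
 [183 133 160 192 205 120  89 171 172]
 [181 128 159 190 204 117  89 161 169]
 [181 131 154 185 199 119  92 162 168]
 [180 122 111 110 111 106  97 161 169]
 [133 132 132 130 133 133 133 133 132]]
```

```bash
python3 -m pendant '[[[-0.2,2,1],-0.045],[[-0.5,3.5,1],-0.045],[[-0.5,3.8,0],0],[[-0.5,3.8,0],0],[[-0.55,3.8,0],0],[[-0.55,3.8,0],0],[[-0.55,3.8,0],0],[[-0.55,3.8,0],0],[[-0.55,3.8,0],0],[[-0.55,3.8,0],0],[[-0.55,3.3,0],0],[[-0.55,1.68,-1],0],[[0,0,-2],0],[[0,0,0],0],[[0,0,0],0]]' 1 30
python3 - <<'E'
from h import *
c=snap('wrist','w9');pins(c,(200,90,380,340),.034)
E
```

```text
time_s: 19.13
ee_pos: [0.4881, 0.3888, 0.1835]
eef_rot: [-3.14, -0.001, 3.03]
force: [0.5, -0.6, 0.7]
grip_width: 0.0942
grip_force: 0.0
pin px [282.  230.6] c [0.5216 0.3884 0.034 ] L 0.0409 ang 1.427
pin px [282.  205.5] c [0.494  0.3914 0.034 ] L 0.0566 ang 1.461
```

```bash
python3 -m pendant '[[[0.62,0.27,-2],0],[[0,0,-3],0],[[0,0,-3.5],0],[[0,0,-3],0],[[0,0,-2.3],0],[[0,0,-1.5],0],[[0,0,-1],0],[[0,0,-0.6],0],[[0,0,-0.4],0],[[0,0,-0.2],0],[[0,0,0],0]]' 1 30
python3 -m pendant '[[[0,0,0],0],[[0,0,0],0],[[0,0,0],0],[[0,0,0],0],[[0,0,0],0],[[0,0,0],0],[[0,0,0],0]]' 0 30
```

```text
time_s: 20.1
ee_pos: [0.4953, 0.3923, 0.0091]
eef_rot: [3.141, 0.001, 3.03]
force: [-0.2, -0.8, 0.3]
grip_width: 0.0936
grip_force: 0.0
time_s: 20.68
ee_pos: [0.495, 0.3922, 0.0085]
eef_rot: [3.142, 0.0, 3.03]
force: [-0.5, -0.1, 0.6]
grip_width: 0.0579
grip_force: 30.0
```

```bash
python3 -m pendant '[[[0,0,1],0],[[0,0,2],0],[[0,0,2.5],0],[[0,0,2.5],0],[[-0.33,-1.17,2],-0.124],[[-0.33,-1.17,1],-0.124],[[-0.33,-1.17,0],-0.124],[[-0.33,-1.17,0],-0.124],[[-0.33,-1.17,0],-0.124],[[-0.33,-1.17,0],-0.124],[[-0.33,-1.17,0],-0.124],[[-0.33,-1.17,0],-0.123],[[-0.33,-1.17,0],-0.123],[[-0.33,-1.17,0],-0.123],[[-0.33,-1.17,0],-0.123],[[-0.33,-1.17,0],-0.123],[[-0.33,-1.17,0],-0.123],[[0,0,0],0]]'
```

```text
time_s: 22.18
ee_pos: [0.4518, 0.2388, 0.1191]
eef_rot: [3.141, 0.0, 1.417]
force: [-0.2, 0.3, -1.0]
grip_width: 0.0576
grip_force: 30.0
```

```bash
python3 -m pendant '[[[0,0,-1.5],0],[[0,0,-2.5],0],[[0,0,-2.2],0],[[0,0,-1.4],0],[[0,0,-0.9],0],[[0,0,-0.6],0],[[0,0,-0.4],0],[[0,0,-0.2],0],[[0,0,0],0],[[0,0,0],0]]'
```

```text
time_s: 23.02
ee_pos: [0.4524, 0.2403, 0.0221]
eef_rot: [3.141, -0.001, 1.424]
force: [-0.4, 0.9, -0.6]
grip_width: 0.0577
grip_force: 30.0
```

```bash
python3 -m pendant '[[[0,0,-0.15],0],[[0,0,0],0]]'
python3 -m pendant '[[[0,0,0],0],[[0,0,0],0],[[0,0,1],0],[[0,0,2],0],[[0,0,2],0.121],[[0,0,1],0.121],[[0,0,1],0.121],[[0,0,0],0.121],[[0,0,0],0.121],[[0,0,0],0.121],[[0,0,0],0.121],[[0,0,0],0.121],[[0,0,0],0.121],[[0,0,0],0.121],[[0,0,0],0.121],[[0,0,0],0.121],[[0,0,0],0.12],[[0,0,0],0]]' 1
python3 - <<'E'
from h import *
c=snap('wrist','w10')
pins(c,(200,130,360,300),.044,140)
E
```

```text
time_s: 23.18
ee_pos: [0.4527, 0.2405, 0.0207]
eef_rot: [3.14, -0.001, 1.424]
force: [0.6, 2.3, 3.0]
grip_width: 0.0576
grip_force: 30.0
time_s: 24.68
ee_pos: [0.4521, 0.2401, 0.0906]
eef_rot: [3.141, 0.0, 3.002]
force: [0.1, -0.0, 0.4]
grip_width: 0.0938
grip_force: 0.0
pin px [278.1 229.1] c [0.4506 0.2398 0.044 ] L 0.061 ang 2.975
```

Same as before, the pin lies in the V-rest. Repeat the middle grasp.

```bash
python3 -m pendant '[[[-0.1,0,-1.5],0],[[0,0,-2],0],[[0,0,-1.5],0],[[0,0,-1],0],[[0,0,-0.6],0],[[0,0,-0.4],0],[[0,0,-0.25],0],[[0,0,0],0]]' 0.4 30
python3 -m pendant '[[[0,0,0],0],[[0,0,0],0],[[0,0,0],0],[[0,0,0],0],[[0,0,0],0]]' 0 30
```

```text
time_s: 25.4
ee_pos: [0.4512, 0.2402, 0.0176]
eef_rot: [3.141, 0.0, 2.995]
force: [0.8, 0.1, 0.3]
grip_width: 0.044
grip_force: 0.0
time_s: 25.82
ee_pos: [0.4512, 0.24, 0.0178]
eef_rot: [-3.142, 0.0, 2.996]
force: [-0.6, -3.0, 4.1]
grip_width: 0.0196
grip_force: 30.0
```

```bash
python3 -m pendant '[[[0,0,1],0],[[0,0,2],0],[[0,0,3],0],[[0,0,3.5],0],[[0,0,3.5],0],[[1,-2.6,3],0.063],[[1,-2.6,1.5],0.062],[[1,-2.6,0],0],[[1,-2.6,0],0],[[1,-2.6,0],0],[[1,-2.6,0],0],[[1,-2.6,0],0],[[1,-2.6,0],0],[[1,-2.6,0],0],[[1,-2.6,0],0],[[0,0,0],0],[[0,0,0],0]]'
python3 - <<'E'
from h import *
c=snap('wrist','w11');im=c['color'].astype(int)
# held pin column profile: compare with w7 end position
o=load('w7')['color'].astype(int)
for i in (o,im): print(i[215:232,279].mean(1).astype(int), i[230,255:305:3].mean(1).astype(int))
E
```

```text
time_s: 27.23
ee_pos: [0.5511, -0.0208, 0.1928]
eef_rot: [3.141, -0.0, 3.119]
force: [-0.0, -0.1, -0.5]
grip_width: 0.0191
grip_force: 30.0
[151 151 146 146 156 177 193 201 199 199 192 172 140 144 170 192 199] [ 74  81 109 126 125 172 190 189 192 191 190 194 189 174 150 137 136]
[149 151 151 152 161 183 192 197 199 196 178 143 126 151 178 192 196] [ 67  73 111 125 124 168 188 188 192 194 195 193 185 175 152 133 135]
```

```bash
python3 -m pendant '[[[-2.5,0.08,0],0],[[-3,0,0],0],[[-1.8,0,-1],0],[[-0.8,0,-2],0],[[0,0,-2],0],[[0,0,-1.8],0],[[0,0,-1.3],0],[[0,0,-0.9],0],[[0,0,-0.6],0],[[0,0,-0.3],0],[[0,0,0],0],[[0,0,0],0]]'
python3 -m pendant '[[[0,0,0],0],[[0,0,0],0],[[0,0,0],0],[[0,0,0],0],[[0,0,0.5],0],[[0,0,2],0],[[0,0,3],0],[[0,0,3],0],[[0,0,1.5],0],[[2,0,0],0],[[3,0,0],0],[[3,0,0],0],[[0,0,0],0],[[0,0,0],0]]' 0.4
python3 - <<'E'
from h import *
c=snap('wrist','w12')
def fp(p):
    T=c['camera_from_world'];q=T[:3,:3]@np.array(p)+T[:3,3];r=np.hypot(q[0],q[1]);th=np.arctan2(r,q[2]);K=c['intrinsics'];return K[:2,2]+K[0,0]*th*q[:2]/r
for z in(.034,.0535):
    print(z,[fp((.4705+s*.029,-.0197-s*.0009,z)).round(1).tolist() for s in(-1,0,1)])
for n in('w8','w12'):
    i=load(n)['color'];print(n);print(i[83:164:6,260:294:3].mean(2).astype(int));print('col',i[86:104,275].mean(1).astype(int),i[143:160,275].mean(1).astype(int))
E
```

```text
time_s: 28.28
ee_pos: [0.4703, -0.019, 0.094]
eef_rot: [-3.142, 0.001, 3.121]
force: [0.8, -0.9, -0.7]
grip_width: 0.0192
grip_force: 30.0
time_s: 29.45
ee_pos: [0.5504, -0.0191, 0.193]
eef_rot: [3.142, -0.001, 3.121]
force: [-0.0, 0.2, -0.2]
grip_width: 0.0377
grip_force: 0.0
0.034 [[276.9, 95.2], [276.6, 123.0], [276.3, 150.7]]
0.0535 [[276.8, 93.5], [276.5, 122.9], [276.1, 152.3]]
w8
[[ 83  84  80  83  87  83  86  88  87  83  83  85]
 [107 103  95  97  97  99  92  96  98 101 114 139]
 [146 117 101 118 125 127 125 115  92  87 141 151]
 [182 182  97 123 125 129 127 112  94  89 164 176]
 [184 182 101 123 135 148 146 118  95  90 165 167]
 [184 183 119 160 188 203 203 139  96  91 168 171]
 [182 179 112 161 187 204 198 110  98  96 168 170]
 [185 179 106 164 184 202 204 121  99  98 172 169]
 [184 179 105 160 186 199 202 120 101 101 172 172]
 [182 178  97 164 184 196 204 122  97  98 169 168]
 [179 182  95 161 185 197 201 118  99  96 170 169]
 [180 179  98 102 122 134 137  87  81  94 169 167]
 [183 173 111 111 113 110 116 106 103 102 165 169]
 [133 135 134 132 129 128 128 132 134 131 130 1
[... 319 characters left out ...]
 126 170 176 184 192 172 103  95 164 176]
 [185 173 138 177 195 203 199 184 137  90 170 170]
 [182 170 142 177 193 202 197 185 120 100 170 172]
 [184 171 148 181 197 201 198 182 113 103 172 170]
 [182 170 150 182 197 202 196 182 114 100 171 170]
 [183 169 156 185 197 202 195 179 116  99 169 170]
 [182 167 154 185 200 202 194 177 113  95 169 171]
 [182 166 153 184 199 200 192 174 117 103 169 171]
 [182 172 157 185 197 198 192 172 107 106 166 172]
 [182 169 112 111 107 105 105 110 109 107 168 169]
 [132 132 132 132 132 131 130 132 133 132 133 133]]
col [ 84  96 104  89  75  79  92 108 122 127 127 124 125 123 150 184 200 200] [200 196 199 199 201 201 198 197 183 153 110  94 105 127 152 145 135]
```

```bash
python3 -m pendant '[[[-0.59,0.7,0],-0.121],[[-0.59,0.7,0],-0.121],[[-0.59,0.7,0],-0.121],[[-0.59,0.7,0],-0.121],[[-0.59,0.7,0],-0.121],[[-0.59,0.7,0],-0.121],[[-0.59,0.7,0],-0.121],[[-0.59,0.7,0],-0.121],[[-0.59,0.7,0],-0.121],[[-0.59,0.7,0],-0.121],[[-0.59,0.7,0],-0.121],[[-0.59,0.7,0],-0.121],[[-0.59,0.7,0],-0.121],[[0,0,0],0],[[0,0,0],0]]' 0.6
python3 - <<'E'
from h import *
c=snap('wrist','w13');im=c['color'];g=im.astype(int).max(2)
def fp(p):
    T=c['camera_from_world'];q=T[:3,:3]@np.array(p)+T[:3,3];r=np.hypot(q[0],q[1]);th=np.arctan2(r,q[2]);K=c['intrinsics'];return K[:2,2]+K[0,0]*th*q[:2]/r
u,v=fp((.473,.073,.098)).round().astype(int);print(u,v)
m=np.zeros(g.shape,np.uint8);m[v-25:v+25,u-25:u+25]=g[v-25:v+25,u-25:u+25]<55
n,l,s,ct=cv2.connectedComponentsWithStats(m)
for i in range(1,n):
    if s[i,4]>40:print(s[i],ct[i].round(1),onz(c,*ct[i],.096,True).round(4))
E
```

```text
time_s: 30.75
ee_pos: [0.4729, 0.0719, 0.194]
eef_rot: [3.141, -0.0, 1.552]
force: [0.4, 0.1, 0.3]
grip_width: 0.0564
grip_force: 0.0
279 212
[267 194  27  26 328] [281.5 205.3] [0.475  0.0786 0.096 ]
```

```bash
python3 -m pendant '[[[0.1,0.25,-1.5],0],[[0,0,-3],0],[[0,0,-3],0],[[0,0,-2.2],0],[[0,0,-1.4],0],[[0,0,-0.9],0],[[0,0,-0.5],0],[[0,0,-0.3],0],[[0,0,0],0]]' 0.6 40
python3 -m pendant '[[[0,0,0],0],[[0,0,0],0],[[0,0,0],0],[[0,0,0],0],[[0,0,0],0],[[0,0,0],0],[[0,0,0],0],[[0,0,0],0]]' 0 40
```

```text
time_s: 31.55
ee_pos: [0.4746, 0.0743, 0.0656]
eef_rot: [3.141, -0.0, 1.549]
force: [0.1, 1.3, 0.0]
grip_width: 0.0563
grip_force: 0.0
time_s: 32.22
ee_pos: [0.474, 0.0744, 0.0656]
eef_rot: [-3.141, 0.0, 1.548]
force: [-5.7, 0.2, 6.3]
grip_width: 0.0233
grip_force: 40.0
```

```bash
python3 -m pendant '[[[0,0.2,0],0],[[0,0.4,0],0],[[0.02,0.4,0],0],[[0.02,0.4,0],0],[[0.01,0.4,0],0],[[0.01,0.4,0],0],[[0.01,0.4,0],0],[[0.01,0.4,0],0],[[0.01,0.4,0],0],[[0.01,0.4,0],0],[[0.01,0.4,0],0],[[0.01,0.4,0],0],[[0.01,0.4,0],0],[[0,0.2,0],0],[[0,0.1,0],0],[[0,0,0],0]]'
python3 -m pendant '[[[0,0.15,0],0],[[0,0.15,0],0],[[0,0,0],0]]'
```

```text
time_s: 33.55
ee_pos: [0.4756, 0.1277, 0.0656]
eef_rot: [3.142, -0.0, 1.548]
force: [-3.2, 0.1, 5.6]
grip_width: 0.0236
grip_force: 40.0
time_s: 33.8
ee_pos: [0.4757, 0.1305, 0.0656]
eef_rot: [3.141, 0.0, 1.548]
force: [-2.8, -3.0, 5.2]
grip_width: 0.0237
grip_force: 40.0
```

```bash
python3 -m pendant '[[[0,0.15,0],0],[[0,0,0],0]]'
python3 -m pendant '[[[0,0.15,0],0],[[0,0.05,0],0],[[0,0,0],0]]'
```

```text
time_s: 33.97
ee_pos: [0.4757, 0.1306, 0.0656]
eef_rot: [-3.141, 0.003, 1.548]
force: [-3.1, -15.4, 7.6]
grip_width: 0.0232
grip_force: 40.0
time_s: 34.22
ee_pos: [0.4757, 0.1308, 0.0655]
eef_rot: [-3.141, 0.006, 1.548]
force: [-3.9, -31.4, 8.4]
grip_width: 0.0236
grip_force: 40.0
```

```bash
python3 -m pendant '[[[0,-0.15,0],0],[[0,0,0],0]]'
python3 -m pendant '[[[0,0,0],0],[[0,0,0],0],[[0,0,0],0],[[0,0,0],0],[[0,0,1],0],[[0,0,3],0],[[0,0,3],0],[[0,0,3],0],[[0,0,2],0],[[0,1,0],0],[[0,2,0],0],[[0,0,0],0],[[0,0,0],0]]' 0.6
python3 - <<'E'
from h import *
c=snap('wrist','w14');c2=snap('top','t14');c3=snap('side','s14')
def fp(p):
    T=c['camera_from_world'];q=T[:3,:3]@np.array(p)+T[:3,3];r=np.hypot(q[0],q[1]);th=np.arctan2(r,q[2]);K=c['intrinsics'];return K[:2,2]+K[0,0]*th*q[:2]/r
im=c['color']
# pocket pin at y=-.0197+.056=.036 under rim; print knob and region
u,v=fp((.475,.131,.098)).round().astype(int);g=im.max(2)
m=np.zeros(g.shape,np.uint8);m[v-25:v+25,u-25:u+25]=g[v-25:v+25,u-25:u+25]<55
n,l,s,ct=cv2.connectedComponentsWithStats(m)
for i in range(1,n):
    if s[i,4]>40:print('knob',s[i],onz(c,*ct[i],.096,True).round(4))
for y in(.055,.036,-.0197):print(y,fp((.472,y,.034)).round(1))
u,v=fp((.472,.036,.034)).round().astype(int);print(u,v);print(im[v-20:v+30:3,u-32:u+33:5].mean(2).astype(int))
E
```

```text
time_s: 34.38
ee_pos: [0.4757, 0.1306, 0.0656]
eef_rot: [-3.141, 0.003, 1.548]
force: [-3.3, -17.8, 7.2]
grip_width: 0.0239
grip_force: 40.0
time_s: 35.47
ee_pos: [0.4753, 0.163, 0.1852]
eef_rot: [-3.141, 0.0, 1.549]
force: [-0.1, 0.2, 0.8]
grip_width: 0.0564
grip_force: 0.0
knob [268 232  26  27 555] [0.4757 0.135  0.096 ]
0.055 [278.3 290. ]
0.036 [278.6 303.9]
-0.0197 [279.5 340.4]
279 304
[[118 110 194 197 197 195 204 133 129 133 129 130  66]
 [ 88 104 195 194 195 194 197 133 131 126 129 132  71]
 [ 90 109 194 192 190 192 194 122 129 131 131 130  73]
 [151 103 196 197 195 196 152 123 130 132 133 135  79]
 [166  99 151 150 123 104 105 108 111 105 109  99 101]
 [168  97 110 104 108 104 104 109 108 108 109  78 101]
 [103  97 121 116 118 116 114 118 126 127 122  76  98]
 [ 98  95 120 120 122 121 119 120 133 136 133  87 104]
 [ 95  83 113 109 114 112 111 111 123 118 115  88 109]
 [101  76  86  90  89  89  87  85  88  88  91  89 111]
 [ 94  76 122 116 116 120 119 119 122 130 134 134 107]
 [ 97  79 121 119 118 119 117 118 118 123 131 130 107]
 [ 70  81 122 120 123 124 120 122 124 121 125 129 106]
 [ 65  82 122 122 121 120 119 121 123 120 121 117 105]
 [ 63  70 106 110 109 114 115 109 111 109 109  99  84]
 [ 63  73  60  55  61  57  54  57  61  61  56  62  62]
 [ 74  73  72  77  75  73  79  74  75  75  75  72  78]]
```

```bash
python3 - <<'E'
from h import *
def fp(c,p):
    T=c['camera_from_world'];q=T[:3,:3]@np.array(p)+T[:3,3];r=np.hypot(q[0],q[1]);th=np.arctan2(r,q[2]);K=c['intrinsics'];return K[:2,2]+K[0,0]*th*q[:2]/r
for n in('w1','w14'):
    c=load(n);print(n)
    for y in np.arange(.085,.02,-.004):
        print(round(y,3),[int(c['color'][tuple(fp(c,(x,y,.034)).round().astype(int)[::-1])].mean()) for x in np.arange(.432,.516,.006)])
for n in('s2','s14','side0'):
    c=load(n);print(n,proj(c,(.472,.036,.034)).round(1))
    for y in np.arange(.075,.0,-.006):
        print(round(y,3),[int(c['color'][tuple(proj(c,(x,y,.03)).round().astype(int)[::-1])].mean()) for x in np.arange(.432,.516,.006)])
E
python3 -m pendant '[[[0.58,-1.4,0],0.121],[[0.58,-1.4,0.3],0.121],[[0.58,-1.4,0.3],0.121],[[0.58,-1.4,0.2],0.121],[[0.58,-1.4,0],0.121],[[0.58,-1.4,0],0.121],[[0.58,-1.4,0],0.121],[[0.58,-1.4,0],0.121],[[0.58,-1.4,0],0.121],[[0.58,-1.4,0],0.121],[[0.58,-1.4,0],0.121],[[0.58,-1.4,0],0.121],[[0.58,-1.4,0],0.121],[[0,0,0],0],[[0,0,0],0]]' 0.4
python3 - <<'E'
from h import *
c=snap('wrist','w15')
for n in('w12','w15'):
    i=load(n)['color'];print(n);print(i[83:164:6,260:294:3].mean(2).astype(int));print('col',i[86:104,275].mean(1).astype(int),i[143:160,275].mean(1).astype(int))
E
```

```text
w1
0.085 [120, 130, 126, 114, 112, 71, 56, 54, 56, 44, 71, 70, 79, 85, 141]
0.081 [129, 139, 138, 116, 112, 107, 43, 52, 43, 93, 69, 64, 78, 110, 142]
0.077 [136, 138, 143, 108, 113, 110, 92, 65, 91, 105, 76, 75, 84, 138, 148]
0.073 [130, 137, 138, 108, 108, 108, 112, 106, 106, 111, 110, 101, 102, 144, 146]
0.069 [131, 135, 134, 107, 105, 108, 113, 110, 105, 106, 107, 109, 97, 135, 144]
0.065 [117, 116, 118, 104, 105, 108, 106, 104, 105, 103, 100, 102, 89, 128, 136]
0.061 [160, 140, 135, 105, 107, 106, 111, 106, 109, 103, 102, 98, 127, 143, 121]
0.057 [114, 90, 111, 111, 103, 108, 109, 104, 107, 101, 101, 104, 115, 128, 160]
0.053 [113, 131, 77, 108, 109, 107, 107, 104, 105, 104, 102, 104, 109, 97, 93]
0.049 [139, 163, 81, 107, 107, 100, 108, 106, 105, 102, 102, 95, 125, 143, 64]
0.045 [156, 153, 81, 107, 104, 106, 107, 105, 106, 105, 85, 76, 119, 167, 88]
0.041 [154, 153, 120, 123, 122, 124, 126, 123, 124, 118, 85, 87, 102, 105, 111]
0.037 [157, 153, 186, 195, 194, 196, 196, 194, 200, 162, 130, 118, 88, 109, 108]
0.033 [156, 159, 194, 193, 194, 193, 193, 194, 199, 172, 132, 130, 87,
[... 5715 characters left out ...]
 130 124 136 174 198 195 190 126 163 173]
 [182 180 130 130 163 186 200 197 184 101 166 171]
 [183 180 162 124 165 190 202 197 189 101 166 171]
 [179 178 161 127 166 190 205 198 191  99 167 167]
 [183 176 162 127 166 192 203 197 189 100 161 170]
 [182 177 177 132 170 191 203 199 189  98 160 170]
 [181 177 183 129 168 194 204 198 187  97 162 169]
 [178 178 184 125 173 193 204 193 187  95 160 170]
 [181 176 182 130 172 193 204 194 181  95 161 171]
 [181 180 130 131 129 130 126 132 128 127 163 166]
 [131 131 131 134 129 130 131 134 135 133 132 133]]
col [ 90  97  90  90  76  71  85 108 126 124 126 128 127 133 150 174 186 185] [193 194 196 193 193 196 193 186 159 125  96 110 130 156 154 141 136]
```

```bash
python3 -c "
from station import ctrl
print(ctrl.hand_in())"
```

```text
the job is handed in; nothing more can be done
None
```

I pushed the slide home, dropped both long pins level into the magazine by way of the V-rest, drew the slide 56 mm to its stop, and handed in at about 37 s; the upper pin shows in the well, but I inferred the lower pin at the front from the slide travel rather than seeing it.

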